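# Close the packed lunch box and clip it shut

### The job

Close the packed lunch box that stands open on the table: push its lid over and down until it is shut, then fold the clip at the lid's free edge down over the rim and press it in until it snaps beneath the box's lip and stays there by itself. Push and press with the fingertips; do not lift or tip the box or shove it away from its place, and leave the other things on the table where they stand.

Things in the scene. Friction and masses are not known exactly. Their poses are not given: they have to be found in the camera images.
- lunch_box: Steel lunch box with a packed lunch in it, loose on the table, 128 mm (its x) x 150 mm (its y), rim 143 x 165 mm, 58.5 mm high without the lid, about 1.2 to 2 kg. Origin: centre of the underside; z up. Its front, where the clip closes, is its -x side; the lid is hinged along the back rim (+x side). It stands with the front turned towards the robot's left.
- lid_hinge (a point): Middle of the lid's hinge line, on the lunch box's back rim: 77 mm towards box +x and 60 mm up from the box's origin. The hinge line runs along the box's y axis.
- lid_edge (a point): Point on the lid, middle of its free edge, at the height of its main plate's top face, 149 mm from the hinge line. The lid is a white plastic plate 147 x 169 mm and 8 mm thick (12 mm with its raised middle); its closed top is 67 mm (middle 71 mm) above the table.
- lunch_lid (a joint): Opening angle of the lid (rad): 0 = shut, lying on the rim; 1.57 = standing upright; stop at 2.05, leaning back. Starts at 1.65 to 1.95. A little friction holds it while it is within about 0.4 rad of upright; pushed further towards shut (below about 1.1) it falls shut slowly by its own weight (0.13 kg).
- clip_hinge (a point): Middle of the clip's hinge line, on the lid's free edge, parallel to the box's y axis. With the lid shut it is 76 mm towards box -x from the box's origin and 67 mm above the table.
- clip_edge (a point): Middle of the free edge of the clip. The clip is a white plastic flap, 50 mm wide, 36 mm from hinge to free edge, 3 mm thick, with a bead across its inner side 16 mm from the hinge. Fully home with the lid shut, the flap hangs upright in front of the lip, its outer face 82 mm towards box -x from the box's origin, free edge 31 mm above the table.
- lunch_clip (a joint): Angle of the clip (rad): 0 = fully home, hanging upright when the lid is shut; 1.57 = sticking straight out in the lid's plane; stop at 2.3. Starts at 1.5 to 1.9. Let go too early it springs out to about 1.1. Lid shut, the bead meets the lip at about 0.5 and snaps past it at about 0.3 under some 5 N at the free edge; then it pulls itself home (below 0.1) and holds.
- lip (a point): Middle of the outer face of the rolled front rim of the lunch box, the lip that the clip's bead goes beneath: 74.5 mm towards box -x and 55.5 mm above the table; the bar of the rim is 6 mm thick.
- mug: Green and white mug, 78 x 116 x 101 mm, bystander; origin at the middle of its underside.
- tumbler: Clear glass tumbler, 82 mm wide, 86 mm high, bystander; origin at the middle of its underside.
- tin: Food tin with ring-pull, 75 mm wide, 58 mm high, bystander; origin at the middle of its underside.
- sweet_jar: Pink jar with white lid, 80 mm wide, 112 mm high, bystander; origin at the middle of its underside.
- spice_jar: Small spice jar with a yellow cap, 42 mm wide, 96 mm high, standing on the table, bystander; origin at the middle of its underside.
- food_tub: Round food tub with red lid, 149 mm wide, 60 mm high, on the 22 mm thick chopping board at the left, bystander; origin at the middle of its underside.
- spice_jar_b: Small spice jar with a yellow cap, 42 mm wide, 96 mm high, on the chopping board, bystander; origin at the middle of its underside.

How it is judged:
By the outcome, as a careful person would: the job done as asked, in the order asked, and still so for the second after the job is handed in, with the robot touching nothing.
It also fails if it takes over 48 s, if anything falls off the work surface, if the arm or the gripper's body presses on something with over 40 N, if the wrist force passes 120 N, or if a joint passes its speed limit or range.

### The arm

A 6-joint arm with a two-finger parallel gripper is mounted at the origin on the work surface; the furniture and walls round the work are solid. World frame = base frame: x ahead of the robot, y to its left, z up, the work surface at z = 0. Lengths are in m, angles in rad, forces in N, time in s.
With the tool pointing down it reaches from about 0.35 to 0.875 m from the base axis. Payload 4.2 kg.
Tool frame: the origin (TCP) lies at the very end of the fingers, on their centre line; the grasp point (between the pads) lies 19 mm behind it; x points along the fingers, y is the direction in which the jaws open and shut, and the axes are right-handed (so a half turn about x gives the same grasp; the last joint's range is limited). The gripper opens to 87 mm and grips with 3 to 60 N. Pads are 19 mm wide; open, the fingers measure 117 mm over their backs; the gripper's body (75 mm by 190 mm) begins 51 mm behind the grasp point.
Start: joints at [1.435, 0.385, 0.008, 0, -1.194, -0.259], TCP at [0.24, 0.577, 0.223] pointing down, gripper open.
Joint ranges: [-3.14, 3.14], [-1.21, 2.06], [-1.07, 1.41], [-3.16, 2.05], [-2.99, -0.16], [-3.1, 3.1]. Speed limits (rad/s): [2.79, 2.79, 3.14, 3.14, 3.14, 3.14].

### API

Orientations are given as a unit quaternion [x, y, z, w].
In Python, from rig import manip gives the robot as it stands. The module is installed in compiled form; this text tells all that it offers.
- The arm moves only by the tool play_rows, never from a script. Its argument "rows" is a list of rows, each a list of 7 numbers: the shift along the tool's x, y, z in m, then the turn, a rotation vector about the tool's x, y, z in rad, then the closure, from 0 (fully open) to 1 (shut). A call has 1 to 8 rows; each row is the pose to reach, as a shift and turn from the pose commanded when the call began, along the tool's axes at that moment; what a row does not reach only later rows make up. A row lasts 1/12 s, in which the tool goes at most 41.7 mm and 7.16 degrees, less where a joint would pass 70% of its speed; a pose out of reach is approached as far as the arm can. A call with a gripper value outside its range is refused whole. The fingers move at their own pace and stop on an object; "grip_force" is the grip in N (left out, the last holds). Time passes only in rows, so rows that repeat a pose let the fingers close. It gives the time, the measured TCP pose, the force and the opening at its end, in the units of the state.
- manip.observe(): the state, without advancing time (a new reading comes with each control period).
- manip.capture(name): name is "scene" or "top"; returns a dict with "pixels" (480x640x3 uint8, blue, green, red), "fovy" (degrees; the focal length in pixels is half the picture's height over the tangent of half this angle, whatever the lens; pixels are square), "cx", "cy" (the principal point, pixels), "R" (3x3) and "t" (3): a world point X has camera coordinates R X + t. Camera axes: x right, y down, z forward; pixel columns grow to the right and rows downward; lengths in m; the calibration is good to about 2 mm. A picture is of the moment at which its call begins. There is no depth.
- manip.sign_off(): hands the job in, once; it reports no verdict.
The state is a dict: "time_s": time; "joints": joint angles; "joint_vel": joint speeds; "joint_torque": joint torques, N m; "eef_pos": TCP position; "tcp_rot": TCP orientation; "contact_force": force on the tool from outside, world axes, zero at the start; "ft_torque": the same for the moment, N m; "width": finger opening in m.
Only numpy, scipy, OpenCV 4.12 (cv2) and the standard library are available. Lean on these libraries where they do the work, as an engineer would, in place of code of your own. Each camera call takes 0.05 s, during which the arm holds its last target. There are 200 camera calls.

## Working session

There is one attempt and no reset: what is moved stays moved. The work goes in short steps, Python scripts to look and compute and a tool call to move; the robot and the scene stay as the last step left them, time stands still between calls to the robot, and variables do not carry over. Pictures are saved under pics/ and viewed, about 8 in all and at most 12, crops included, and the job is handed in when it is done.

Besides the shell and the picture viewer there is one more tool, called after ">>>" as name([rows], argument=value, ...), one row to a line, values as JSON. play_rows: Moves the arm, as the interface text tells. Its arguments: {"type":"object","properties":{"rows":{"type":"array"},"grip_force":{"type":"number"}},"required":["rows"]}

```bash
mkdir -p pics; cat > h.py <<'E'
import numpy as np, cv2
from rig import manip
from scipy.spatial.transform import Rotation as Ro
def cap(n,f=None):
    c=manip.capture(n)
    if f: cv2.imwrite('pics/'+f,c['pixels'])
    return c
def K(c):
    f=240/np.tan(np.radians(c['fovy'])/2); return f,c['cx'],c['cy']
def ray(c,u,v):
    f,cx,cy=K(c); R=np.array(c['R']);t=np.array(c['t'])
    return -R.T@t, R.T@np.array([(u-cx)/f,(v-cy)/f,1])
def onz(c,u,v,z):
    o,d=ray(c,u,v); return o+d*(z-o[2])/d[2]
def proj(c,X):
    f,cx,cy=K(c); p=np.array(c['R'])@np.array(X)+np.array(c['t']); return [f*p[0]/p[2]+cx,f*p[1]/p[2]+cy]
E
python3 - <<'E'
from h import *
for n in('scene','top'):
    c=cap(n,n+'1.png'); print(n,c['fovy'],c['cx'],c['cy'],np.round(c['R'],3).tolist(),np.round(c['t'],3))
s=manip.observe(); print({k:np.round(v,3).tolist() for k,v in s.items()})
E
```

```text
scene 47.93378435221089 334.11652420977333 243.46226831502113 [[0.526, -0.851, 0.014], [-0.564, -0.361, -0.743], [0.637, 0.383, -0.669]] [-0.192  0.267  1.024]
top 56.26268660608893 324.86906135164 237.91715390531144 [[-0.022, -1.0, -0.023], [-0.991, 0.024, -0.131], [0.132, 0.02, -0.991]] [0.041 0.414 1.067]
{'time_s': 0.1, 'joints': [1.435, 0.385, 0.007, -0.0, -1.194, -0.259], 'joint_vel': [-0.0, -0.003, 0.003, 0.003, 0.0, 0.0], 'joint_torque': [0.0, -39.169, 18.794, 4.232, 0.013, -0.0], 'eef_pos': [0.24, 0.576, 0.222], 'tcp_rot': [-0.693, 0.139, 0.693, 0.138], 'contact_force': [-0.094, 0.1, 0.068], 'ft_torque': [0.005, 0.023, -0.027], 'width': 0.087}
```

View pics/scene1.png

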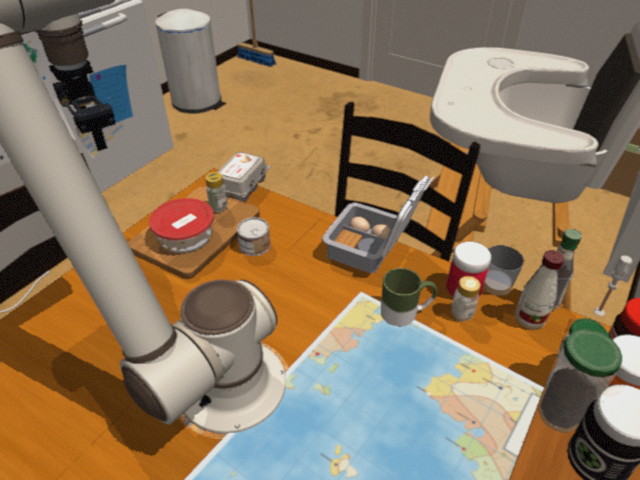

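View pics/top1.png

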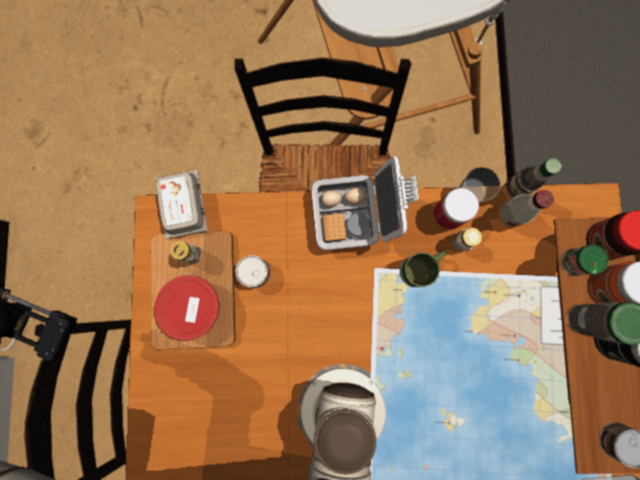

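The box sits at around (345,213) in the top view. Its front faces left and slightly turned, and the lid stands open on the right (375-410). The clip is near (410,190), with the mug at (420,268) and the sweet jar at (458,208). I'll crop both views closer.

```bash
python3 - <<'E'
from h import *
a=cv2.imread('pics/top1.png')[150:275,300:430]; b=cv2.imread('pics/scene1.png')[165:285,310:440]
a=cv2.resize(a,(400,385),interpolation=2);b=cv2.resize(b,(400,385),interpolation=2)
cv2.imwrite('pics/crop1.png',np.hstack([a,b])); print(400/130,385/125,385/120)
E
```

```text
3.076923076923077 3.08 3.2083333333333335
```

View pics/crop1.png

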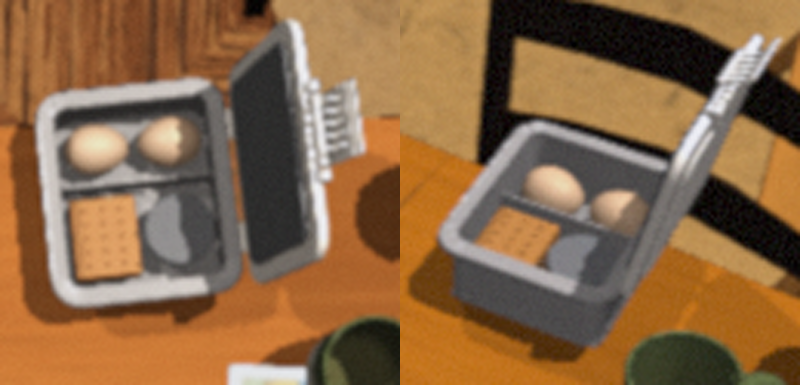

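The left crop is the top view. The rim corners are at about (38,92), (222,80), (240,287) and (58,306), and the lid's free edge runs from (293,22) to (325,258). The clip is at (310-365, 82-180).

```bash
python3 - <<'E'
from h import *
c=cap('top')
P=[onz(c,300+u/3.077,150+v/3.08,0.0585) for u,v in[(38,92),(222,80),(240,287),(58,306)]]
print(np.round(P,3)); m=np.mean(P,0); print(m)
e=[np.linalg.norm(P[i]-P[(i+1)%4]) for i in range(4)];print(np.round(e,3))
X=P[1]-P[0]+P[2]-P[3]; Y=P[0]-P[3]+P[1]-P[2]
print('box x dir ang',np.degrees(np.arctan2(X[1],X[0])),'y dir',np.degrees(np.arctan2(Y[1],Y[0])))
ang=(np.arctan2(X[1],X[0])+np.arctan2(Y[1],Y[0])-np.pi/2)/2
bx=np.array([np.cos(ang),np.sin(ang),0]);by=np.array([-bx[1],bx[0],0]); o=m.copy();o[2]=0
H=o+.077*bx+[0,0,.06]
s=cap('scene')
for q in(1.6,1.7,1.8,1.9,2.0):
    E=lambda y:H+149e-3*(-np.cos(q)*bx+np.sin(q)*np.array([0,0,1]))+y*by
    f=lambda p:np.round([(p[0]-300)*3.077,(p[1]-150)*3.08])
    g=lambda p:np.round([(p[0]-310)*3.077+400,(p[1]-165)*3.208])
    print(q,f(proj(c,E(.0845))),f(proj(c,E(-.0845))),g(proj(s,E(.0845))),g(proj(s,E(-.0845))))
print('hinge',H,'lip',o-.0745*bx,'ang',np.degrees(ang))
for n,u,v,z in[('mug',420,268,.1),('sweet',458,208,.11),('tumbler',480,183,.086),('tin',252,271,.058),('spice',467,238,.096)]:print(n,np.round(onz(c,u,v,z),3))
print(Ro.from_quat(manip.observe()['tcp_rot']).as_matrix().round(3))
E
```

```text
[[ 0.553  0.058  0.058]
 [ 0.558 -0.086  0.058]
 [ 0.395 -0.094  0.058]
 [ 0.384  0.046  0.058]]
[ 0.47234595 -0.01882482  0.0585    ]
[0.144 0.163 0.14  0.169]
box x dir ang -86.59400132347989 y dir 3.502478415773955
1.6 [253.  15.] [279. 262.] [731.   6.] [636. 137.]
1.7 [275.  14.] [301. 261.] [750.  13.] [656. 146.]
1.8 [296.  13.] [323. 259.] [769.  23.] [676. 157.]
1.9 [317.  13.] [343. 258.] [787.  33.] [696. 169.]
2.0 [336.  14.] [363. 258.] [804.  46.] [715. 182.]
hinge [ 0.4769853  -0.09568493  0.06      ] lip [0.46785723 0.05553983 0.        ] ang -86.54576145385298
mug [ 0.332 -0.182  0.1  ]
sweet [ 0.464 -0.272  0.11 ]
tumbler [ 0.527 -0.333  0.086]
tin [0.336 0.205 0.058]
spice [ 0.397 -0.292  0.096]
[[-0.    -0.385 -0.923]
 [-0.001 -0.923  0.385]
 [-1.     0.001 -0.   ]]
```

```bash
cat >> h.py <<'E'
def goal(p,az=-176.5):
    s=manip.observe(); R=Ro.from_quat(s['tcp_rot'])
    a=np.radians(az); y=np.array([np.cos(a),np.sin(a),0]); x=np.array([0,0,-1.]); z=np.cross(x,y)
    G=Ro.from_matrix(np.c_[x,y,z]); d=R.inv().apply(np.array(p)-s['eef_pos']); r=(R.inv()*G).as_rotvec()
    print('at',np.round(s['eef_pos'],4),'shift',np.round(d,4),'turn',np.round(r,3),'t',s['time_s'],'F',np.round(s['contact_force'],1))
E
python3 -c "
from h import *
goal([.47,-.03,.34])"
```

```text
at [0.2403 0.5766 0.2219] shift [-0.1174  0.4717 -0.4454] turn [ 1.115e+00 -1.000e-03 -1.000e-03] t 0.2 F [-0.5  0.2 -1. ]
```

>>> play_rows([
  [-0.118,0.472,-0.445,1.115,0,0,1],
  [-0.118,0.472,-0.445,1.115,0,0,1],
  [-0.118,0.472,-0.445,1.115,0,0,1],
  [-0.118,0.472,-0.445,1.115,0,0,1],
  [-0.118,0.472,-0.445,1.115,0,0,1],
  [-0.118,0.472,-0.445,1.115,0,0,1],
  [-0.118,0.472,-0.445,1.115,0,0,1],
  [-0.118,0.472,-0.445,1.115,0,0,1],
])

```text
time_s: 0.87
eef_pos: [0.3563, 0.268, 0.2826]
tcp_rot: [-0.541, 0.456, 0.541, 0.456]
contact_force: [1.2, 0.2, 0.6]
width: 0.0413
```

```bash
python3 -c "
from h import *
goal([.47,-.03,.34])"
```

```text
at [0.3563 0.268  0.2826] shift [-0.0574 -0.0615 -0.313 ] turn [0.109 0.    0.   ] t 0.8667 F [1.2 0.2 0.6]
```

>>> play_rows([
  [-0.057,-0.06,-0.3,0.11,0,0,1],
  [-0.057,-0.06,-0.3,0.11,0,0,1],
  [-0.057,-0.06,-0.3,0.11,0,0,1],
  [-0.057,-0.06,-0.3,0.11,0,0,1],
  [-0.057,-0.06,-0.3,0.11,0,0,1],
  [-0.057,-0.06,-0.3,0.11,0,0,1],
  [-0.057,-0.06,-0.3,0.11,0,0,1],
  [-0.057,-0.06,-0.3,0.11,0,0,1],
])

```text
time_s: 1.53
eef_pos: [0.4688, -0.0182, 0.3401]
tcp_rot: [0.516, -0.484, -0.515, -0.484]
contact_force: [0.7, 0.0, 0.3]
width: 0.0006
```

```bash
python3 -c "
from h import *
goal([.472,-.195,.34]);goal([.472,-.195,.185])"
```

```text
at [ 0.4688 -0.0182  0.3401] shift [ 0.0002  0.0079 -0.1767] turn [ 0.002 -0.001  0.001] t 1.5333 F [0.7 0.  0.3]
at [ 0.4688 -0.0182  0.3401] shift [ 0.1552  0.0081 -0.1766] turn [ 0.002 -0.001  0.001] t 1.5333 F [0.7 0.  0.3]
```

>>> play_rows([
  [0,-0.045,-0.177,0,0,0,1],
  [0,-0.045,-0.177,0,0,0,1],
  [0,-0.045,-0.177,0,0,0,1],
  [0,-0.045,-0.177,0,0,0,1],
  [0,-0.045,-0.177,0,0,0,1],
  [0,-0.045,-0.177,0,0,0,1],
])

```text
time_s: 2.03
eef_pos: [0.5249, -0.1915, 0.3377]
tcp_rot: [-0.514, 0.485, 0.516, 0.484]
contact_force: [0.5, 0.4, 0.1]
width: 0.0005
```

>>> play_rows([
  [0.155,0,0,0,0,0,1],
  [0.155,0,0,0,0,0,1],
  [0.155,0,0,0,0,0,1],
  [0.155,0,0,0,0,0,1],
  [0.155,0,0,0,0,0,1],
  [0.155,0,0,0,0,0,1],
])

```text
time_s: 2.53
eef_pos: [0.5238, -0.1879, 0.1838]
tcp_rot: [-0.516, 0.484, 0.517, 0.482]
contact_force: [1.4, -0.0, 0.1]
width: 0.0002
```

```bash
python3 - <<'E'
from h import *
a=cap('scene')['pixels'][140:300,300:500]; b=cap('top')['pixels'][140:300,280:480]
cv2.imwrite('pics/p2.png',np.hstack([cv2.resize(x,(400,320),interpolation=2) for x in(a,b)]))
goal([.52,-.03,.175])
E
```

```text
at [ 0.5262 -0.1883  0.187 ] shift [ 0.0117 -0.0044  0.1584] turn [ 0.006 -0.002  0.005] t 2.6333 F [ 0.3 -0.1 -0.4]
```

View pics/p2.png

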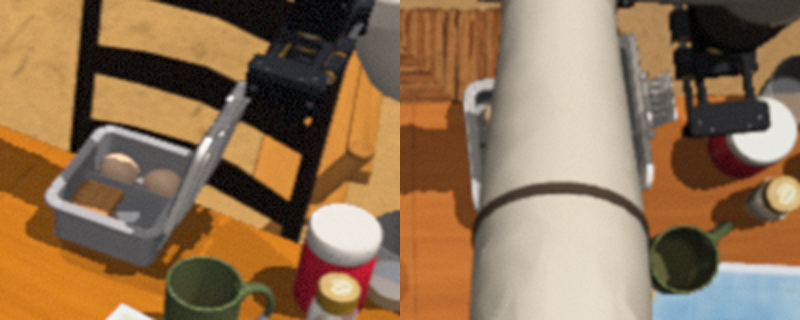

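The closed fingers are behind the lid at about (285,75) in the left crop, clear of the jars. Next I push the lid forward.

>>> play_rows([
  [0,0,0.02,0,0,0,1],
  [0,0,0.04,0,0,0,1],
  [0,0,0.055,0,0,0,1],
  [0,0,0.07,0,0,0,1],
  [0,0,0.085,0,0,0,1],
  [0,0,0.1,0,0,0,1],
  [0.003,0,0.115,0,0,0,1],
  [0.006,0,0.13,0,0,0,1],
])

```text
time_s: 3.3
eef_pos: [0.5178, -0.0577, 0.1818]
tcp_rot: [0.518, -0.481, -0.515, -0.485]
contact_force: [1.0, 0.5, -0.6]
width: 0.0003
```

>>> play_rows([
  [0.003,0,0.01,0,0,0,1],
  [0.006,0,0.02,0,0,0,1],
  [0.009,0,0.03,0,0,0,1],
  [0.012,0,0.04,0,0,0,1],
  [0.02,0,0.05,0,0,0,1],
  [0.03,0,0.06,0,0,0,1],
  [0.04,0,0.065,0,0,0,1],
  [0.04,0,0.065,0,0,0,1],
])

```text
time_s: 3.97
eef_pos: [0.51, 0.0068, 0.1357]
tcp_rot: [-0.515, 0.484, 0.517, 0.482]
contact_force: [-0.7, -0.3, 0.0]
width: 0.0002
```

```bash
python3 - <<'E'
from h import *
a=cap('scene')['pixels'][140:300,300:500]; b=cap('top')['pixels'][140:300,280:480]
cv2.imwrite('pics/p3.png',np.hstack([cv2.resize(x,(400,320),interpolation=2) for x in(a,b)]))
goal([.52,.035,.085])
E
```

```text
at [0.5113 0.0062 0.1376] shift [ 0.0525 -0.0107  0.0282] turn [ 0.005 -0.001 -0.002] t 4.0667 F [ 0.4 -0.3  0.5]
```

View pics/p3.png

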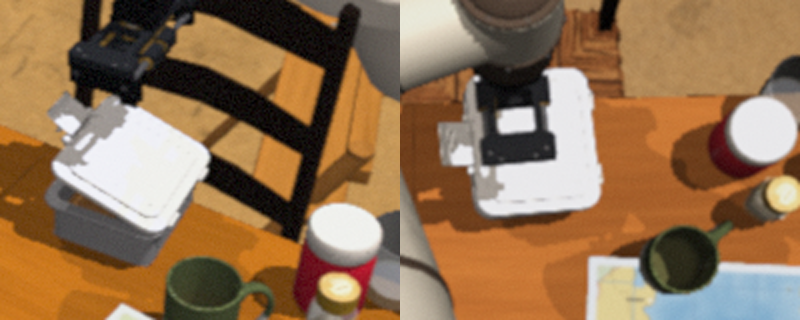

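The lid has passed its tipping point and is falling shut at roughly 0.3-0.4 rad. The clip sticks out at (65,110) in the left crop. Now I follow it down and press near the free edge.

>>> play_rows([
  [0.015,0.04,0.03,0,0,0,1],
  [0.03,0.04,0.03,0,0,0,1],
  [0.04,0.04,0.03,0,0,0,1],
  [0.05,0.04,0.03,0,0,0,1],
  [0.055,0.04,0.03,0,0,0,1],
  [0.06,0.04,0.03,0,0,0,1],
  [0.063,0.04,0.03,0,0,0,1],
  [0.065,0.04,0.03,0,0,0,1],
])

```text
time_s: 4.73
eef_pos: [0.4701, 0.0333, 0.0732]
tcp_rot: [0.516, -0.483, -0.516, -0.483]
contact_force: [-0.8, -0.2, 0.3]
width: 0.0002
```

```bash
python3 -c "
from h import *
goal([.468,.040,.068])"
```

```text
at [0.4701 0.0333 0.0732] shift [0.0052 0.0016 0.0068] turn [0.004 0.    0.   ] t 4.7333 F [-0.8 -0.2  0.3]
```

>>> play_rows([
  [0.002,0,0,0,0,0,1],
  [0.004,0,0,0,0,0,1],
  [0.006,0,0,0,0,0,1],
  [0.006,0,0,0,0,0,1],
])

```text
time_s: 5.07
eef_pos: [0.4703, 0.0335, 0.0707]
tcp_rot: [0.517, -0.483, -0.516, -0.483]
contact_force: [-8.5, 0.0, 24.3]
width: 0.0006
```

```bash
python3 -c "
from h import *
goal([.468,.088,.1]); goal([.468,.088,.12])"
```

```text
at [0.4703 0.0335 0.0707] shift [-0.0294 -0.0015  0.0545] turn [ 0.007 -0.001  0.001] t 5.0667 F [-8.5  0.  24.3]
at [0.4703 0.0335 0.0707] shift [-0.0494 -0.0015  0.0545] turn [ 0.007 -0.001  0.001] t 5.0667 F [-8.5  0.  24.3]
```

At 24 N the tip is at z = 0.0707, which matches the shut lid's raised middle (71 mm). I lift off, move out over the clip and look.

>>> play_rows([
  [-0.03,0,0,0,0,0,1],
  [-0.05,0,0,0,0,0,1],
  [-0.06,0,0.02,0,0,0,1],
  [-0.06,0,0.055,0,0,0,1],
  [-0.06,0,0.09,0,0,0,1],
  [-0.06,0,0.12,0,0,0,1],
  [-0.06,0,0.12,0,0,0,1],
])

```text
time_s: 5.65
eef_pos: [0.4628, 0.1575, 0.128]
tcp_rot: [0.518, -0.481, -0.517, -0.483]
contact_force: [-0.2, -0.3, 1.2]
width: 0.0004
```

```bash
python3 - <<'E'
from h import *
s=cap('scene');c=cap('top')
a=s['pixels'][150:310,290:490]; b=c['pixels'][140:300,280:480]
cv2.imwrite('pics/p4.png',np.hstack([cv2.resize(x,(400,320),interpolation=2) for x in(a,b)]))
goal([.468,.088,.1])
o=np.array([.4723,-.0188,0]);g=np.radians(-86.55);bx=np.array([np.cos(g),np.sin(g),0]);by=np.array([-bx[1],bx[0],0])
for X,Y,Z in[(-.076,.025,.067),(-.076,-.025,.067),(-.112,.025,.067),(-.112,-.025,.067),(-.072,.0845,.067),(-.072,-.0845,.067),(.077,.0845,.067),(.077,-.0845,.067)]:
    p=o+X*bx+Y*by+[0,0,Z]; P=proj(s,p);Q=proj(c,p)
    print(X,Y,np.round([(P[0]-290)*2,(P[1]-150)*2,(Q[0]-280)*2+400,(Q[1]-140)*2]))
E
```

```text
at [0.4617 0.1542 0.1274] shift [ 0.0273 -0.0018 -0.0665] turn [0.007 0.    0.   ] t 5.75 F [-1.   0.7 -0.4]
-0.076 0.025 [103. 120. 465. 127.]
-0.076 -0.025 [ 83. 142. 468. 168.]
-0.112 0.025 [ 77. 111. 435. 130.]
-0.112 -0.025 [ 57. 133. 438. 171.]
-0.072 0.0845 [128.  95. 465.  78.]
-0.072 -0.0845 [ 62. 172. 476. 218.]
0.077 0.0845 [238. 131. 589.  67.]
0.077 -0.0845 [179. 216. 603. 207.]
```

View pics/p4.png

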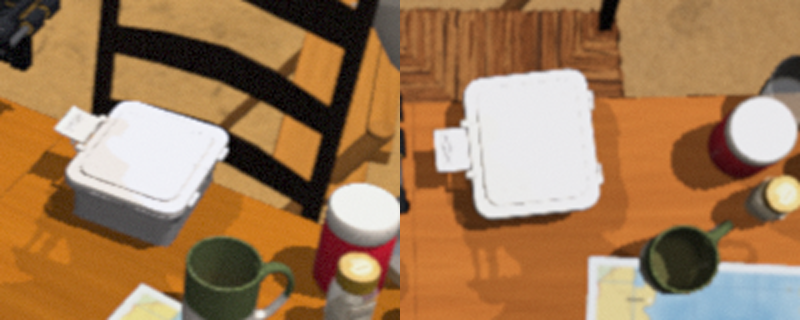

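The lid lies shut and my box model matches to about 2 mm. The clip sticks straight out, with its free edge at x≈435 in the right crop. I come down on the flap from above, then fold it.

>>> play_rows([
  [0.01,-0.002,-0.035,0,0,0,1],
  [0.02,-0.002,-0.066,0,0,0,1],
  [0.03,-0.002,-0.066,0,0,0,1],
  [0.038,-0.002,-0.066,0,0,0,1],
  [0.046,-0.002,-0.066,0,0,0,1],
  [0.054,-0.002,-0.066,0,0,0,1],
  [0.062,-0.002,-0.066,0,0,0,1],
  [0.062,-0.002,-0.066,0,0,0,1],
])

```text
time_s: 6.42
eef_pos: [0.4676, 0.0877, 0.0639]
tcp_rot: [-0.516, 0.484, 0.517, 0.482]
contact_force: [-0.0, 0.9, 0.2]
width: 0.0006
```

```bash
python3 - <<'E'
from h import *
goal([.468,.088,.032])
E
```

```text
at [0.4676 0.0877 0.0639] shift [ 0.0319 -0.0005  0.0003] turn [ 0.005 -0.001 -0.002] t 6.4167 F [-0.   0.9  0.2]
```

>>> play_rows([
  [0.006,0,0,0,0,0,1],
  [0.012,0,0,0,0,0,1],
  [0.018,0,0,0,0,0,1],
  [0.024,0,0,0,0,0,1],
  [0.03,0,0,0,0,0,1],
  [0.034,0,0,0,0,0,1],
  [0.034,0,0,0,0,0,1],
])

```text
time_s: 7.0
eef_pos: [0.4682, 0.0878, 0.0304]
tcp_rot: [-0.516, 0.483, 0.516, 0.483]
contact_force: [1.6, 3.0, -1.3]
width: 0.0001
```

```bash
python3 - <<'E'
from h import *
s=cap('scene'); cv2.imwrite('pics/p5.png',cv2.resize(s['pixels'][170:290,280:430],(750,600),interpolation=2))
goal([.468,.0725,.030])
E
```

```text
at [0.4682 0.0878 0.0306] shift [ 0.0006  0.0012 -0.0152] turn [ 0.005  0.    -0.   ] t 7.05 F [ 0.8  2.2 -1.4]
```

View pics/p5.png

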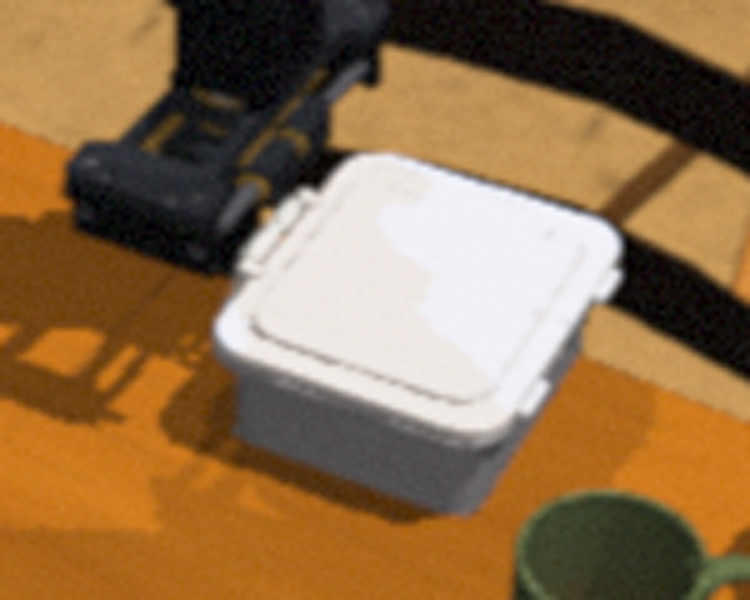

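The clip is folded down against the finger at (275,230) and the lid is shut. I push inward slowly, watching the force.

>>> play_rows([
  [0,0,-0.002,0,0,0,1],
  [0,0,-0.004,0,0,0,1],
  [0.001,0,-0.006,0,0,0,1],
  [0.001,0,-0.008,0,0,0,1],
  [0.001,0,-0.0095,0,0,0,1],
  [0.001,0,-0.0105,0,0,0,1],
])

```text
time_s: 7.55
eef_pos: [0.4692, 0.0779, 0.0303]
tcp_rot: [-0.516, 0.482, 0.516, 0.484]
contact_force: [-0.7, 8.4, -2.5]
width: 0.0005
```

>>> play_rows([
  [0,0,-0.001,0,0,0,1],
  [0,0,-0.002,0,0,0,1],
  [0,0,-0.003,0,0,0,1],
  [0,0,-0.003,0,0,0,1],
])

```text
time_s: 7.88
eef_pos: [0.4699, 0.0752, 0.0303]
tcp_rot: [0.516, -0.482, -0.516, -0.485]
contact_force: [0.2, 6.9, -3.5]
width: 0.0002
```

```bash
python3 - <<'E'
from h import *
s=cap('scene'); n=cv2.resize(s['pixels'][170:290,280:430],(750,600),interpolation=2); cv2.imwrite('pics/p6.png',n)
o=cv2.imread('pics/p5.png')
g=lambda i:cv2.cvtColor(i,6)[200:520,340:640].astype(np.float32)
(dx,dy),r=cv2.phaseCorrelate(g(o),g(n),cv2.createHanningWindow((300,320),5)); print('px5',dx,dy,r)
a=np.array(proj(s,[.47,-.02,.06]));b=np.array(proj(s,[.47,-.03,.06])); print('10mm -y =',(b-a)*5)
goal([.468,.0725,.030])
E
```

```text
px5 5.040045452898795 4.927091981334655 0.2982307135264079
10mm -y = [18.51404965  7.42503593]
at [0.4699 0.0752 0.0303] shift [ 0.0003  0.0021 -0.0026] turn [0.005 0.002 0.003] t 7.9333 F [ 0.1  7.3 -2.3]
```

View pics/p6.png

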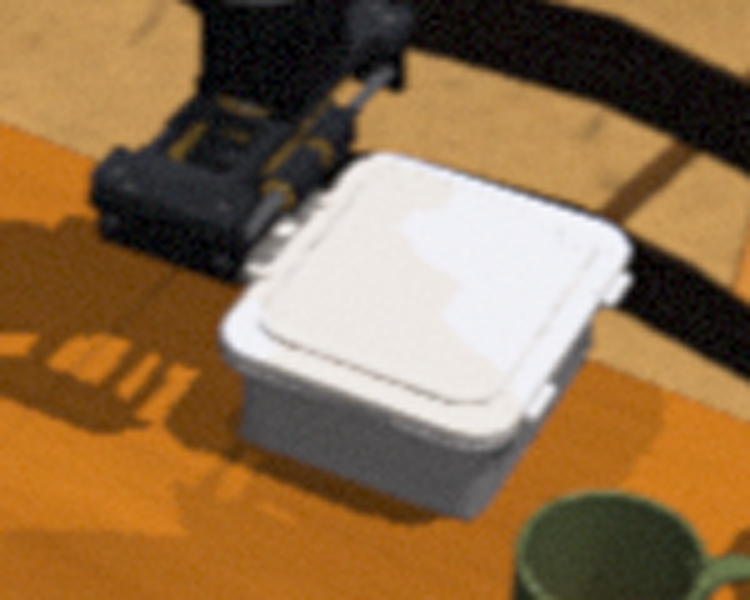

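The box has slid a few mm in -y. I back off to see whether the clip already snapped.

>>> play_rows([
  [0,0,0.015,0,0,0,1],
  [0,0,0.04,0,0,0,1],
  [-0.04,0,0.08,0,0,0,1],
  [-0.08,0,0.1,0,0,0,1],
  [-0.1,0,0.1,0,0,0,1],
  [-0.1,0,0.1,0,0,0,1],
])

```text
time_s: 8.43
eef_pos: [0.4663, 0.1773, 0.1372]
tcp_rot: [0.519, -0.478, -0.516, -0.487]
contact_force: [0.6, -0.2, -0.1]
width: 0.0
```

```bash
python3 - <<'E'
from h import *
s=cap('scene','sceneB.png');c=cap('top','topB.png')
a=cv2.resize(s['pixels'][165:285,300:425],(400,384),interpolation=2); b=cv2.resize(c['pixels'][160:280,285:410],(400,384),interpolation=2)
cv2.imwrite('pics/p7.png',np.hstack([a,b])); goal([.468,.0725,.030])
E
```

```text
at [0.4625 0.1739 0.1316] shift [ 0.1014  0.0014 -0.1017] turn [0.005 0.001 0.002] t 8.5333 F [-0.5 -0.1 -1.2]
```

View pics/p7.png

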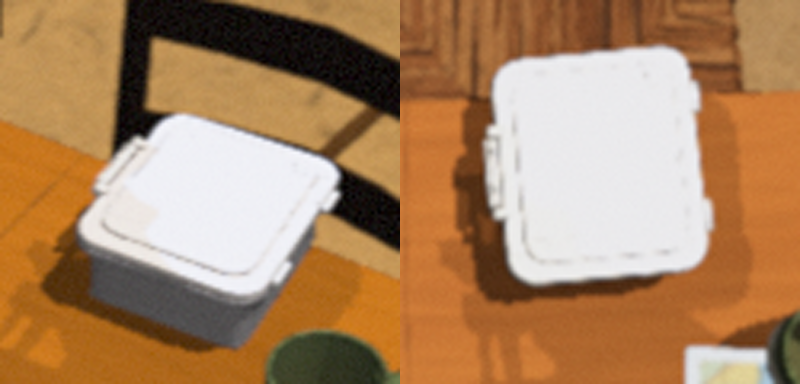

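The clip stays down by itself. In the top view it protrudes only about 10 mm beyond the lid edge (x 485 against 499, 3.2x scale). That matches fully home; sprung out it would show about 30 mm. Nothing else has moved, so I hand in.

```bash
python3 - <<'E'
from h import *
a=cv2.imread('pics/topB.png');c=cap('top','topC.png');print('change since', np.abs(a[150:300,280:480].astype(int)-c['pixels'][150:300,280:480]).mean())
P=[onz(c,285+(u-400)/3.2,160+v/3.2,.067) for u,v in[(492,58),(692,45),(712,272),(510,285)]]
print('lid centre now',np.mean(P,0).round(4),'expected unmoved',(np.array([.4723,-.0188])+.0015*np.array([.06,-1])).round(4))
print(manip.sign_off())
E
```

```text
change since 1.5224555555555555
lid centre now [ 0.4719 -0.0248  0.067 ] expected unmoved [ 0.4724 -0.0203]
the job is handed in; nothing more can be done
None
```

The lunch box is shut and its clip is snapped in beneath the lip. I handed the job in after about 9 s of robot time, with the arm clear of everything.

I pushed the lid over with closed fingertips from behind, let it fall and pressed it shut. Contact came at z = 70.7 mm under 24 N, which matches the 71 mm of a closed lid. I then folded the clip down and pressed it in with about 8 N.

**Last checks:**
- **Clip:** after I backed off it stayed down. It stands about 10 mm out from the lid edge in the top view, as it should when fully home. This is judged from that view alone; its free edge could not be seen directly.
- **Box position:** pressing the clip slid the box about 4 to 5 mm away from the clip side (towards world -y). I left it there.
- **Other things:** the ones visible in my close-up views looked undisturbed, and the box did not tip. I took no measurements of the others.

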